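Nose the scraper blade out over the end of the tool ledge

TASK

At the woodturner's bench, push the red swing stop by its post until it no longer lies across the ledge but points out past its open end, leaving the steel scraper blade where it lies meanwhile. Then push the blade along the ledge with the fingertips, nose first and kept roughly straight, until its round nose sticks out about 35 mm past the open end, ready for the turner to take it by the edge, and move the hand clear. Only push: the blade must stay flat on the ledge, never picked up, and the bowl, the wax jar and the turned finial stay where they are.

Things in the scene. Friction and masses are not known exactly. Their poses are not given: they have to be found in the camera images.
- ledge: Fixed raised ledge of pale wood, 130 (its x) x 360 (its y) x 60 mm high, a board on two cheeks. Origin: centre of its underside, on the bench; z up. Its +y axis points along the ledge to its open end (180 mm from the origin), where the red stop is. The flat top is 60 mm above the origin. A dark wooden lip, 12 mm wide and 12 mm high, runs along the whole far (+x) side, on top (its x 53 to 65 mm). The ledge is turned by up to about 17 degrees from one start to the next.
- ledge_end (a point): Middle of the top edge of the ledge's open end; axes as the ledge's.
- stop_pivot (a point): Pivot of the red swing stop, on the ledge's top surface, 50 mm to the -x side of the ledge's centre line and 20 mm short of the open end; axes as the ledge's.
- stop (a joint): Angle of the swing stop, rad, range 0 to 1.9: 0 = the arm lies straight across the ledge (along the ledge's +x), blocking the blade; 1.57 = it points along the ledge's +y, out past the open end, out of the blade's way. It grows anticlockwise seen from above. It starts between 0 and 0.3, needs about 1 N at the post and stays where it is left. Pushing it to the limit of 1.9 does no harm.
- stop_post (a point): Middle of the upright dark wooden post on the stop's arm, 75 mm from the pivot. The post is 16 mm in diameter and stands from 12 to 52 mm above the ledge's top; this point is 32 mm above it. The red arm below is 86 mm long, 16 mm wide, its top 12 mm above the ledge. Axes: x along the arm, away from the pivot.
- blade: Loose round-nose scraper blade, a flat bare steel plate 60 (its x) x 130 (its y) x 6 mm, about 0.33 kg, lying flat on the ledge. Origin: centre of its underside. Its +y points to the round nose (a half circle of 30 mm radius, at the end toward the ledge's open end); the other end, the tail, is straight, 60 mm wide. It starts 47 to 145 mm short of the open end (from the nose).
- blade_nose (a point): Tip of the blade's round nose, 65 mm from the blade's origin along its +y, at half its thickness.
- blade_tail (a point): Middle of the blade's straight tail edge, 65 mm from the blade's origin along its -y, at half its thickness.
- bowl: Loose turned bowl of pale wood, 120 mm across, 45 mm high, beyond the ledge; bystander. Origin: centre of its underside.
- wax: Loose amber wax jar with a brass lid, 60 mm in diameter, 50 mm high, on the robot's side of the ledge; bystander. Origin: centre of its underside.
- finial: Loose turned finial of dark wood, 44 mm foot, 85 mm high, standing on the robot's side of the ledge; bystander. Origin: centre of its underside.
Mind the look-alikes: they are no part of the job. Of the things like the blade, leave any that is purple or yellow; of the rest the smaller one is meant.

How it is judged:
On the way, in this order (a step that is already met when the one before it is completed fails the run):
1. the stop is swung out past the end (more than 1.35 rad) with the blade still within 15 mm of where it lay (value of joint stop above 1.35 rad and distance of blade from where it was at the start of the episode below 0.015 m), for 0.2 s.
2. the blade's nose overhangs the open end by 22 to 48 mm, blade flat and straight (y of blade_nose in the frame of ledge between 0.202 and 0.228 m and angle between the y axis of blade and the y axis of ledge, either way round below 0.3 rad and angle between blade's own z axis and vertical below 0.05 rad and z of blade in the frame of ledge between 0.056 and 0.065 m), for 0.2 s.
At the end, for the whole second after the job is handed in: The blade lies flat and still on the ledge, within 0.3 rad (17 degrees) of the ledge's direction, its nose 22 to 48 mm past the open end; the stop is open by more than 1.35 rad; the robot touches nothing (all of step 2 and value of joint stop above 1.35 rad and linear speed of blade below 0.01 m/s).
It fails at once if the blade is lifted or tipped (z of blade in the frame of ledge above 0.072 m or angle between blade's own z axis and vertical above 0.2 rad).
It fails at once if the blade is dropped off the ledge (z of blade in the frame of ledge below 0.045 m).
It fails at once if the bowl is moved by more than 20 mm or tipped (distance of bowl from where it was at the start of the episode above 0.02 m or angle between bowl's own z axis and vertical above 0.3 rad).
It fails at once if the wax jar is moved by more than 20 mm or tipped (distance of wax from where it was at the start of the episode above 0.02 m or angle between wax's own z axis and vertical above 0.3 rad).
It fails at once if the finial is moved by more than 20 mm or tipped (distance of finial from where it was at the start of the episode above 0.02 m or angle between finial's own z axis and vertical above 0.3 rad).
It also fails if it takes over 64 s, if anything falls off the work surface, if the arm or the gripper's body presses on something with over 40 N, if the wrist force passes 120 N, or if a joint passes its speed limit or range.

ROBOT

A 7-joint arm with a two-finger parallel gripper is mounted at the origin on the work surface. World frame = base frame: x ahead of the robot, y to its left, z up, the work surface at z = 0. Lengths are in m, angles in rad, forces in N, time in s.
With the tool pointing down it reaches from about 0.425 to 0.925 m from the base axis. Payload 6.8 kg.
Tool frame: the origin (TCP) lies at the very end of the fingers, on their centre line; the grasp point (between the pads) lies r.grip_depth behind it (r.grip_depth is the distance from the TCP to the grasp point, in m); z points along the fingers, x is the direction in which the jaws open and shut, and the axes are right-handed (so a half turn about z gives the same grasp; the last joint's range is limited). The gripper opens to 85 mm and grips with 20 to 120 N. Pads are 22 mm wide; open, the fingers measure 114 mm over their backs; the gripper's body (76 mm by 85 mm) begins 54 mm behind the grasp point. The pads swing forward as they close: fully open they stand 13 mm farther back than shut.
Start: joints at [-1.336, 0.477, 0.022, 1.555, -0.011, 1.109, -0.083], TCP at [0.227, 0.636, 0.231] pointing down, gripper open.
Joint ranges: [-2.96, 2.96], [-0.34, 2.1], [-1.41, 1.46], [0.24, 2.44], [-1.37, 4.51], [0.17, 1.92], [-2.96, 2.96]. Speed limits (rad/s): [2.39, 2.39, 3.14, 3.14, 3.14, 3.14, 3.14].

INTERFACE

Orientations are given as a rotation vector (axis times angle).
In Python, from bench import readout, grab_frame, workorder, r gives the robot as it stands.
- The arm moves only by the shell command python3 -m handwheel 'ROWS' [FORCE]. ROWS is text: rows parted by semicolons, each of 7 numbers parted by spaces: the shift along the tool's x, y, z in mm, then the turn, a rotation vector about the tool's x, y, z in degrees, then the finger opening in mm, from 0 to 85.4. A call has 1 to 12 rows; each row is the pose to reach, as a shift and turn from the pose commanded when the call began, along the tool's axes at that moment; what a row does not reach only later rows make up. A row lasts 1/8 s, in which the tool goes at most 62.5 mm and 10.7 degrees, less where a joint would pass 70% of its speed; a pose out of reach is approached as far as the arm can. A call with a gripper value outside its range is refused whole. The fingers move at their own pace and stop on an object; FORCE is the grip in N (left out, the last holds). Time passes only in rows, so rows that repeat a pose let the fingers close. It gives the time, the measured TCP pose, the force and the opening at its end, in the units of the state.
- readout.get_obs(): the state, without advancing time (a new reading comes with each control period).
- grab_frame(name): name is "side" or "top" or "wrist"; returns a dict with "pixels" (480x640x3 uint8, red, green, blue), "fx", "fy", "cx", "cy" (pixels), "rvec" (rotation vector, rad) and "tvec" (3), from world to camera coordinates, as OpenCV has them. Camera axes: x right, y down, z forward; pixel columns grow to the right and rows downward; lengths in m; the calibration is good to about 2 mm. The wrist camera is an equidistant fisheye: a pixel r from the principal point sees the ray r / f radians off the axis. A picture is of the moment at which its call begins. There is no depth.
- workorder.hand_in(): hands the job in, once; it reports no verdict.
The state is a dict: "clock": time; "joints": joint angles; "qvel": joint speeds; "tau": joint torques, N m; "tcp_pos": TCP position; "orientation": TCP orientation; "contact_force": force on the tool from outside, world axes, zero at the start; "moment": the same for the moment, N m; "grip_width": finger opening in m.
Only numpy, scipy, OpenCV 4.12 (cv2) and the standard library are available. Lean on these libraries where they do the work, as an engineer would, in place of code of your own. Each camera call takes 0.05 s, during which the arm holds its last target.

## Working session

There is one attempt and no reset: what is moved stays moved. The work goes in short steps, Python scripts to look and compute and a shell command to move; the robot and the scene stay as the last step left them, time stands still between calls to the robot, and variables do not carry over. Pictures are saved under pics/ and viewed, and the job is handed in when it is done.

```bash
ls; mkdir -p pics
python3 - <<'E'
from bench import readout, grab_frame, workorder, r
import cv2
print(readout.get_obs(), r.grip_depth)
for n in ("side","top","wrist"):
    f=grab_frame(n); cv2.imwrite(f"pics/{n}0.png",f["pixels"][:,:,::-1])
    print(n,{k:v for k,v in f.items() if k!="pixels"})
E
```

```text
pics
{'clock': 0.0, 'joints': array([-1.33609735,  0.4778121 ,  0.02232027,  1.55648977, -0.01150806,
        1.10932343, -0.08310539]), 'qvel': array([-0.00016412,  0.00074793,  0.00079915, -0.00128498,  0.00101736,
       -0.00133866, -0.00160145]), 'tau': array([ 1.36510835e-04, -5.96457875e+01,  1.60839289e+00, -2.81195909e+01,
        1.25771662e-02,  9.23598156e-03,  1.15206439e-05]), 'tcp_pos': array([0.22667786, 0.63513942, 0.23030114]), 'orientation': array([ 2.56677601e+00,  1.80934516e+00, -2.32457717e-03]), 'contact_force': array([ 0.07573967,  0.60956445, -0.09471623]), 'moment': array([ 0.01983932, -0.00379479,  0.01492086]), 'grip_width': 0.08588035424921237} 0.0187
side {'fx': 563.961600276095, 'fy': 563.961600276095, 'cx': 316.8951556506553, 'cy': 234.82838752862847, 'rvec': array([ 0.56817469, -2.73120573,  1.08303311]), 'tvec': array([0.54861776, 0.1952209 , 0.92797009])}
top {'fx': 566.5695769329151, 'fy': 566.5695769329151, 'cx': 313.1339860654304, 'cy': 229.59765290537865, 'rvec': array([ 2.12763173, -2.13825777,  0.22886938]), 'tvec': array([0.05324007, 0.57203698, 1.20539937])}
wrist {'fx': 371.64829954431775, 'fy': 371.64829954431775, 'cx': 323.8136406546419, 'cy': 235.6763017308922, 'rvec': array([-2.36302678, -1.66778681, -0.24373241]), 'tvec': array([-0.67451508, -0.03693508,  0.37952206])}
```

View pics/side0.png

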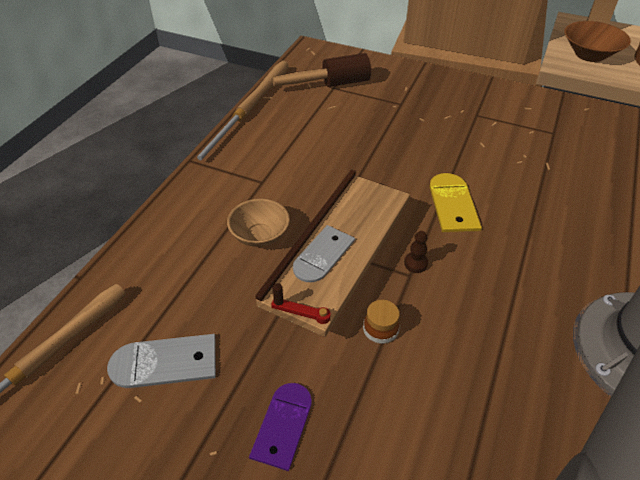

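View pics/top0.png

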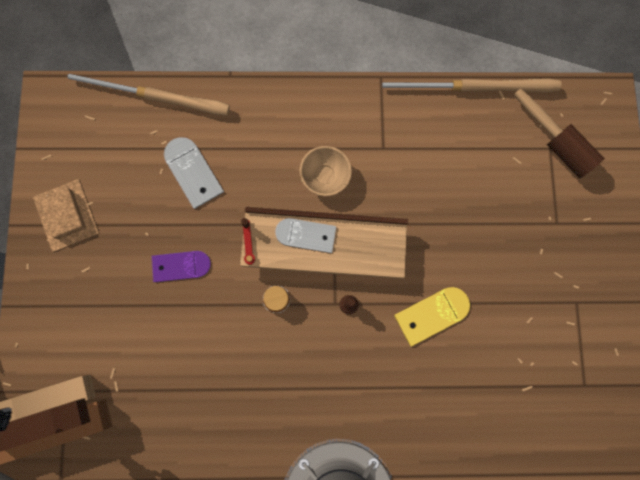

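View pics/wrist0.png

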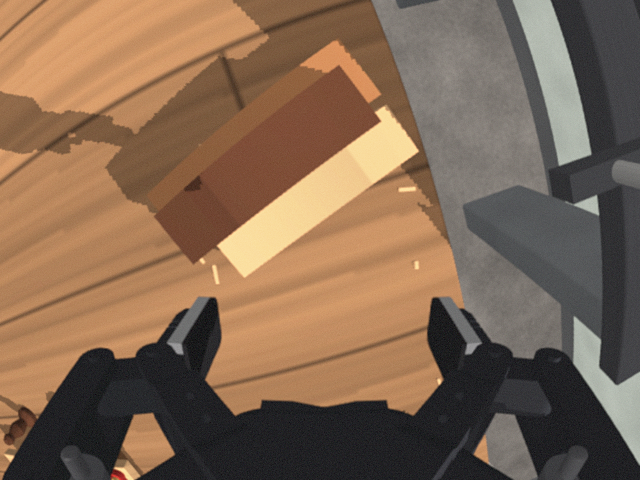

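The side view shows the ledge with its dark lip, the red stop post at (278,293) and the small silver blade at (322,253). In the top view the ledge spans (240–407, 210–275). The post is at about (245,224), the bowl at (326,171), the wax jar at (276,298) and the finial at (348,305). I'll enlarge the crops.

```bash
cat > h.py <<'E'
import numpy as np, cv2
from bench import readout, grab_frame, workorder, r
def cam(f):
    R=cv2.Rodrigues(np.array(f["rvec"]))[0]; return R,np.array(f["tvec"])
def ray(f,u,v,z):
    R,t=cam(f); d=R.T@np.array([(u-f["cx"])/f["fx"],(v-f["cy"])/f["fy"],1.]); c=-R.T@t
    return c+d*(z-c[2])/d[2]
def proj(f,p):
    R,t=cam(f); q=R@np.array(p)+t; return f["cx"]+f["fx"]*q[0]/q[2], f["cy"]+f["fy"]*q[1]/q[2]
def crop(f,name,x0,x1,y0,y1,s):
    im=f["pixels"][y0:y1,x0:x1,::-1]; cv2.imwrite("pics/"+name,cv2.resize(im,None,fx=s,fy=s,interpolation=cv2.INTER_CUBIC))
E
python3 - <<'E'
from h import *
f=grab_frame("top"); crop(f,"tc0.png",230,420,190,320,4)
f2=grab_frame("side"); crop(f2,"sc0.png",240,430,160,350,3)
print(proj(f,readout.get_obs()["tcp_pos"]))
for f in (f,f2):
  R,t=cam(f); print(-R.T@t)
E
```

```text
(np.float64(-12.606083924353413), np.float64(402.8268926322065))
[0.33532638 0.08168771 1.2899348 ]
[0.3073934  0.67166323 0.80907289]
```

View pics/tc0.png

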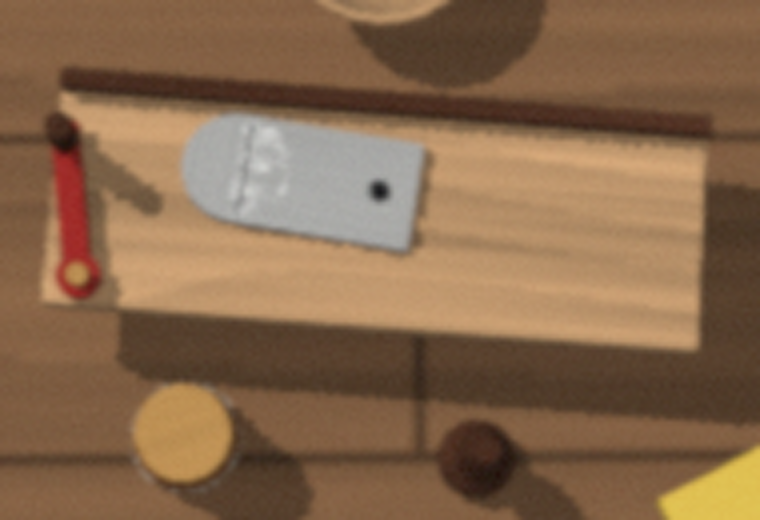

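View pics/sc0.png

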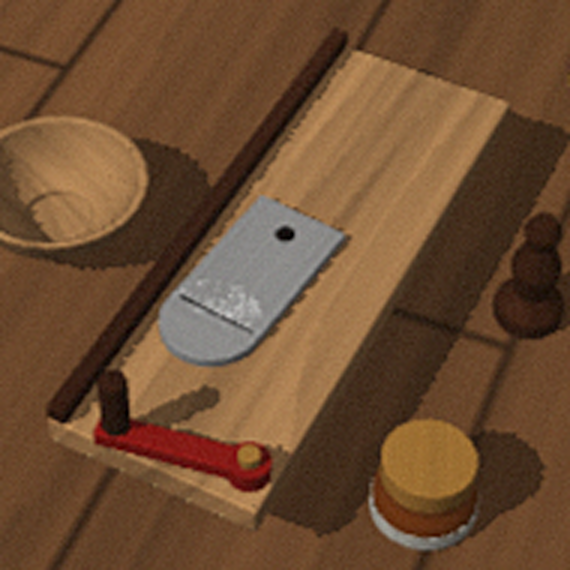

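Run:
```python
from h import *
f=grab_frame("top"); g=grab_frame("side")
T=lambda u,v,z: ray(f,230+u/4-.375,190+v/4-.375,z).round(4)
S=lambda u,v,z: ray(g,240+u/3-.33,160+v/3-.33,z).round(4)
d=dict
A=T(42,302,.06);B=T(697,350,.06);print("near edge",A,B)
y=(A-B)[:2];L=np.linalg.norm(y);y/=L;x=np.array([y[1],-y[0]]);print(L,"y",y,"x",x)
print("side near edge",S(257,530,.06),S(507,103,.06))
o=(A[:2]+B[:2])/2+x*.065
def loc(p): q=p[:2]-o; return (np.array([q@x,q@y])*1000).round(1)
print("origin",o, "yaw",np.degrees(np.arctan2(y[1],y[0])))
for n,p in [("lip end open",T(62,70,.072)),("lip end tail",T(710,117,.072)),("pivot",T(77,274,.074)),("pivotS",S(249,456,.074)),("post",T(62,128,.112)),("postS",S(112,373,.112)),
 ("nose",T(183,166,.066)),("tailc1",T(424,145,.066)),("tailc2",T(408,250,.066)),
 ("tailc1S",S(263,198,.066)),("tailc2S",S(347,235,.066)),("wax",T(183,433,.05)),("waxS",S(430,462,.05)),("fin",T(477,455,.08)),("finS",S(530,315,.0)),("bowl",ray(f,326,171,.045)),("lipS",S(58,415,.072)),("lipS2",S(340,33,.072))]:
  print(n,p.round(3),loc(p))
```

```text
near edge [0.4927 0.2102 0.06  ] [ 0.4649 -0.147   0.06  ]
0.358280169699636 y [0.07759291 0.99698513] x [ 0.99698513 -0.07759291]
side near edge [0.4887 0.2191 0.06  ] [ 0.4663 -0.1473  0.06  ]
origin [0.54360403 0.02655646] yaw 85.54978070718856
lip end open [0.62  0.2   0.072] [ 62.2 178.9]
lip end tail [ 0.592 -0.157  0.072] [  62.8 -179. ]
pivot [0.506 0.19  0.074] [-50.1 160.1]
pivotS [0.507 0.187 0.074] [-48.9 157.1]
post [0.579 0.196 0.112] [ 21.9 171.5]
postS [0.583 0.192 0.112] [ 26.5 168. ]
nose [0.567 0.134 0.066] [ 14.7 108.6]
tailc1 [0.578 0.001 0.066] [ 36.5 -22.8]
tailc2 [0.52  0.011 0.066] [-22.6 -17.8]
tailc1S [0.577 0.001 0.066] [ 34.9 -22.5]
tailc2S [0.518 0.01  0.066] [-23.7 -18.7]
wax [0.422 0.134 0.05 ] [-129.5   97.3]
waxS [0.422 0.136 0.05 ] [-130.1   99.1]
fin [ 0.407 -0.024  0.08 ] [-131.9  -60.8]
finS [ 0.408 -0.031 -0.   ] [-130.8  -67.6]
bowl [0.71  0.02  0.045] [166.6   6.2]
lipS [0.613 0.202 0.072] [ 55.5 180.4]
lipS2 [ 0.587 -0.156  0.072] [  57.2 -178.6]
```

```bash
cat >> h.py <<'E'
O=np.array([.5436,.0266]); Y=np.array([.0776,.9970]); X=np.array([.9970,-.0776])
def loc(p): q=np.array(p)[:2]-O; return np.array([q@X,q@Y])*1000
def wor(a,b): return O+(a*X+b*Y)/1000
def state():
    o=readout.get_obs(); R=cv2.Rodrigues(np.array(o["orientation"]))[0]
    print("t",o["clock"],"loc",loc(o["tcp_pos"]).round(1),"z",round(o["tcp_pos"][2]*1000,1),"F",np.array(o["contact_force"]).round(1),"w",round(o["grip_width"]*1000,1))
    print("tool axes in ledge frame: x",np.r_[X@R[:2,0],Y@R[:2,0],R[2,0]].round(3)," y",np.r_[X@R[:2,1],Y@R[:2,1]].round(3)," z",R[:,2].round(3))
    return o,R
def rel(R,p,a,b,z):  # tool-frame mm to ledge-local target
    return (R.T@(np.r_[wor(a,b),z/1000]-p)*1000).round(1)
E
python3 - <<'E'
from h import *
o,R=state()
print(np.degrees(np.arctan2(X@R[:2,0]*0+Y@R[:2,0],X@R[:2,0])))
print(rel(R,o["tcp_pos"],24,135,160), rel(R,o["tcp_pos"],24,138,90))
E
```

```text
t 0.35 loc [-363.1  582.6] z 231.1 F [-0.3 -0.2 -0.2] w 85.7
tool axes in ledge frame: x [ 0.262  0.965 -0.   ]  y [ 0.965 -0.262]  z [-0. -0. -1.]
74.8084760454397
[-330.5  490.8   71.2] [-327.6  490.   141.2]
```

```bash
python3 -m handwheel '-33 49 0 0 0 7.5 40;-66 98 0 0 0 15 20;-99 147 0 0 0 22.5 0;-132 196 0 0 0 30 0;-165 245 10 0 0 37.5 0;-198 295 20 0 0 45 0;-231 344 30 0 0 52.5 0;-264 393 40 0 0 60 0;-297 442 50 0 0 67.5 0;-330 490 60 0 0 74.8 0;-330 490 60 0 0 74.8 0;-330 490 60 0 0 74.8 0'
python3 - <<'E'
from h import *
f=grab_frame("side"); crop(f,"s1.png",200,440,130,350,3)
o,R=state(); print(rel(R,o["tcp_pos"],24,137,88))
E
```

```text
clock: 1.85
tcp_pos: [0.5772, 0.1608, 0.1712]
orientation: [-3.139, 0.121, 0.001]
contact_force: [-0.3, 0.9, 0.1]
grip_width: 0.0001
t 1.9 loc [ 22.7 137.3] z 171.3 F [-0.8  0.2 -0.1] w -0.0
tool axes in ledge frame: x [ 1.     0.003 -0.001]  y [ 0.003 -1.   ]  z [-0.     0.001 -1.   ]
[ 1.3  0.4 83.3]
```

View pics/s1.png

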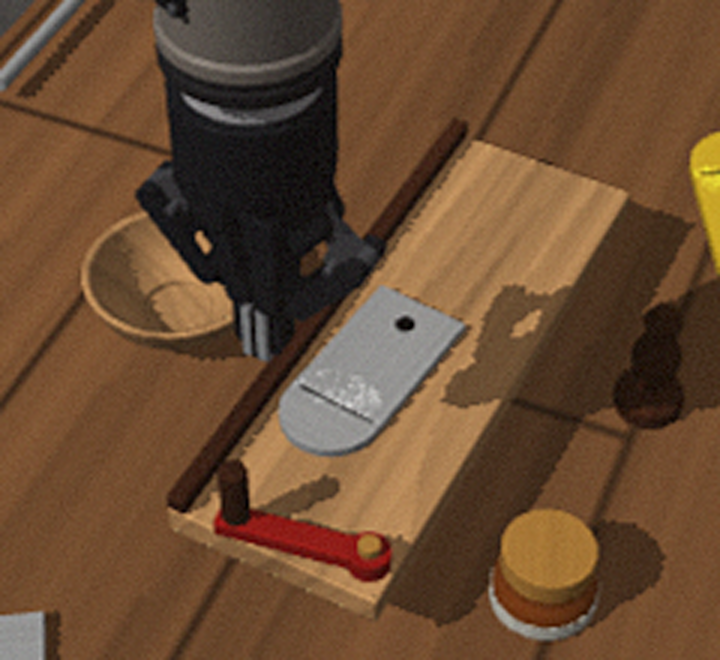

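```bash
python3 -m handwheel '2 0 30 0 0 0 0;2 0 60 0 0 0 0;2 0 83 0 0 0 0;2 0 83 0 0 0 0' && python3 -m handwheel '3 -8 0 0 0 0 0;4 -19 0 0 0 0 0;4 -29 0 0 0 0 0;1 -42 0 0 0 0 0;-2 -52 0 0 0 0 0;-8 -63 0 0 0 0 0;-14 -72 0 0 0 0 0;-22 -81 0 0 0 0 0;-31 -88 0 0 0 0 0;-42 -93 0 0 0 0 0;-53 -98 0 0 0 0 0;-60 -99 0 0 0 0 0'
python3 - <<'E'
from h import *
f=grab_frame("side"); crop(f,"s2.png",200,440,130,350,3)
f=grab_frame("top"); crop(f,"t2.png",200,420,170,320,3)
o,R=state()
E
```

```text
clock: 2.4
tcp_pos: [0.5774, 0.1617, 0.087]
orientation: [3.139, -0.117, -0.005]
contact_force: [0.6, 0.5, 0.6]
grip_width: -0.0001
clock: 3.9
tcp_pos: [0.5264, 0.2641, 0.0884]
orientation: [-3.139, 0.12, 0.0]
contact_force: [1.9, -1.5, 0.4]
grip_width: 0.0001
t 4.0 loc [-35.7 235.3] z 88.3 F [ 0.3 -0.1 -0.7] w 0.1
tool axes in ledge frame: x [ 1.     0.001 -0.001]  y [ 0.001 -1.   ]  z [-0.001  0.    -1.   ]
```

View pics/s2.png

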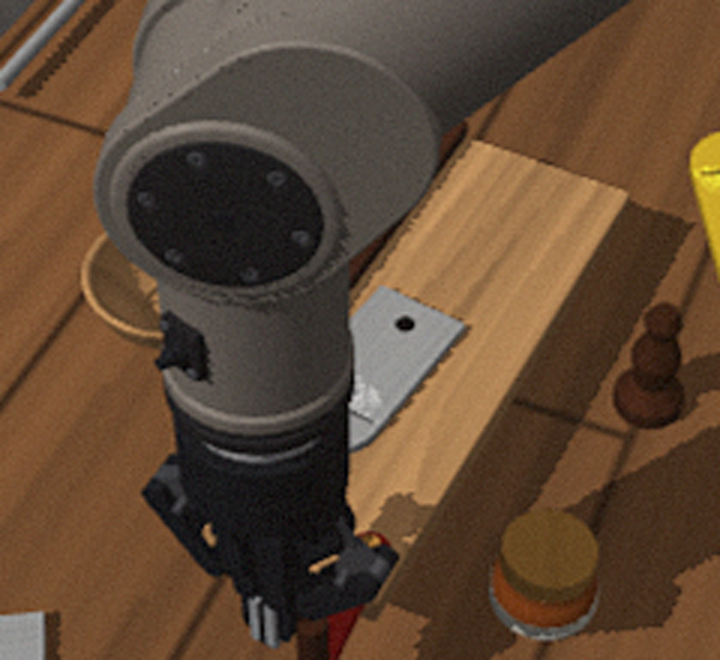

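View pics/t2.png

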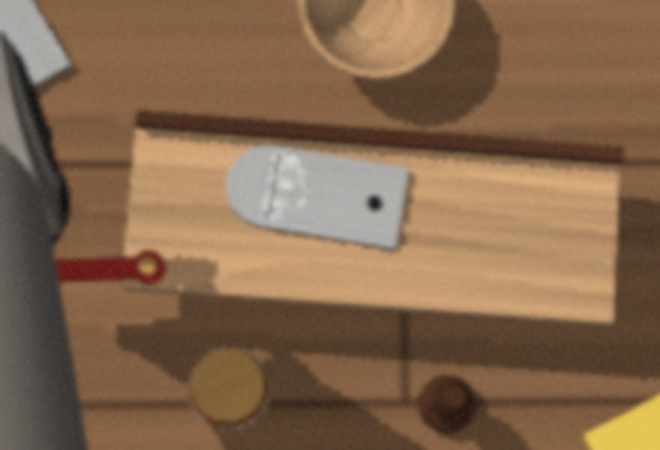

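The stop now points out past the end, at about 1.67 rad, and the blade hasn't moved. Next I retreat and go behind the tail.

```bash
python3 -m handwheel '20 0 -10 0 0 0 0;25 0 -50 0 0 0 0;30 0 -75 0 0 0 0;34 50 -75 0 0 0 10;38 100 -75 0 0 0 20;42 150 -75 0 0 0 28;42 200 -75 0 0 0 28;42 250 -75 0 0 0 28;42 295 -75 0 0 0 28;42 295 -75 0 0 0 28;42 295 -60 0 0 0 28;42 295 -60 0 0 0 28'
python3 - <<'E'
from h import *
f=grab_frame("side"); crop(f,"s3.png",200,440,130,350,3)
o,R=state()
f=grab_frame("top"); crop(f,"t3.png",200,420,170,320,3)
E
```

```text
clock: 5.5
tcp_pos: [0.5453, -0.0323, 0.1466]
orientation: [-3.139, 0.118, 0.005]
contact_force: [-0.6, -0.2, -1.0]
grip_width: 0.028
t 5.55 loc [  6.7 -58.7] z 147.2 F [0.3 0.2 0.6] w 27.6
tool axes in ledge frame: x [ 1.     0.002 -0.002]  y [ 0.002 -1.   ]  z [-0.002  0.    -1.   ]
```

View pics/s3.png

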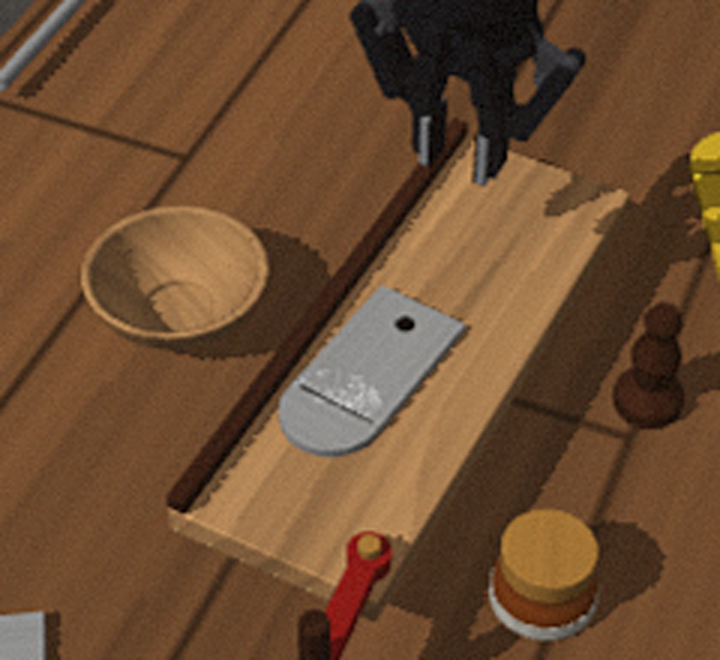

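View pics/t3.png

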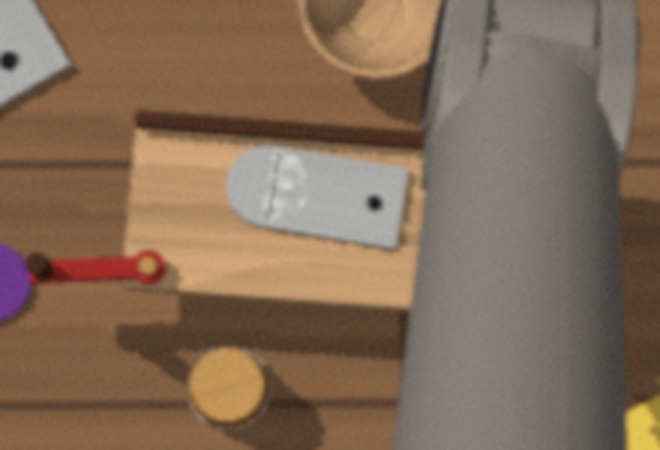

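```bash
python3 -m handwheel '0 0 30 0 0 0 28;0 0 60 0 0 0 28;0 0 75 0 0 0 28;0 0 79 0 0 0 28;0 0 81 0 0 0 28;0 0 81 0 0 0 28' && python3 -m handwheel '0 0 1.5 0 0 0 28;0 0 1.5 0 0 0 28' && python3 -m handwheel '0 0 1.5 0 0 0 28;0 0 1.5 0 0 0 28'
```

```text
clock: 6.35
tcp_pos: [0.5469, -0.0339, 0.068]
orientation: [-3.139, 0.122, -0.002]
contact_force: [-0.4, -1.0, 0.3]
grip_width: 0.0281
clock: 6.6
tcp_pos: [0.5464, -0.0339, 0.066]
orientation: [-3.139, 0.122, -0.001]
contact_force: [-0.2, 0.2, -1.0]
grip_width: 0.0279
clock: 6.85
tcp_pos: [0.5462, -0.0339, 0.0642]
orientation: [-3.139, 0.122, 0.0]
contact_force: [-1.1, -0.8, -0.4]
grip_width: 0.0277
```

```bash
python3 -m handwheel '0 0 1.5 0 0 0 28;0 0 1.5 0 0 0 28' && python3 -m handwheel '0 0 1.5 0 0 0 28;0 0 1.5 0 0 0 28'&& python3 -m handwheel '0 0 1 0 0 0 28;0 0 1 0 0 0 28'
python3 - <<'E'
from h import *
f=grab_frame("side"); crop(f,"s4.png",300,430,150,270,6)
E
```

```text
clock: 7.1
tcp_pos: [0.5462, -0.0339, 0.0626]
orientation: [3.139, -0.122, -0.0]
contact_force: [-0.3, -0.4, -0.4]
grip_width: 0.0283
clock: 7.35
tcp_pos: [0.5462, -0.034, 0.0612]
orientation: [3.139, -0.122, -0.0]
contact_force: [-0.2, -0.6, -0.9]
grip_width: 0.0282
clock: 7.6
tcp_pos: [0.5463, -0.0339, 0.0602]
orientation: [-3.139, 0.122, 0.0]
contact_force: [0.5, 0.0, -0.5]
grip_width: 0.028
```

View pics/s4.png

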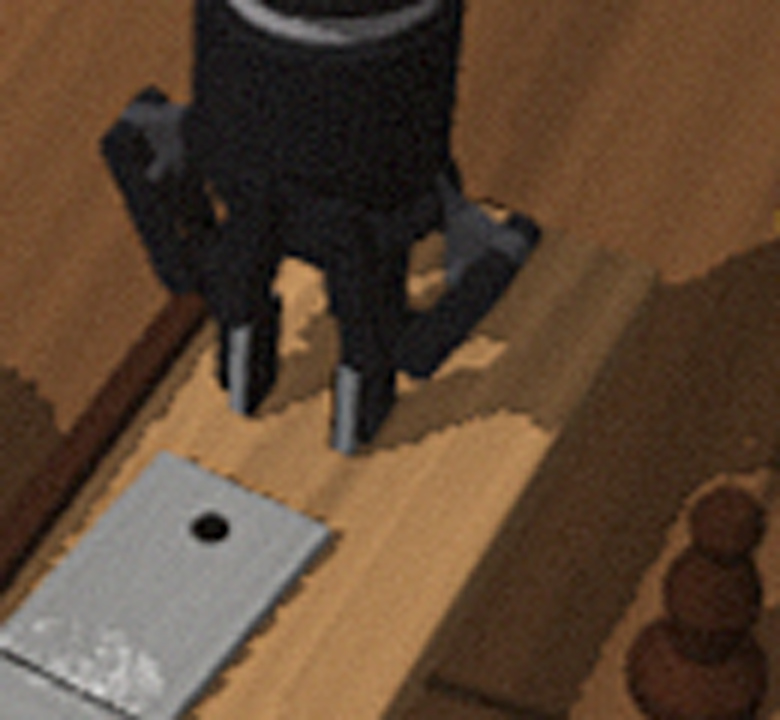

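```bash
for i in 1; do python3 -m handwheel '0 0 1 0 0 0 28;0 0 1 0 0 0 28'; done; python3 -m handwheel '0 0 1 0 0 0 28;0 0 1 0 0 0 28'; python3 -m handwheel '0 0 1 0 0 0 28;0 0 1 0 0 0 28'
```

```text
clock: 7.9
tcp_pos: [0.5464, -0.0339, 0.0598]
orientation: [-3.139, 0.122, -0.0]
contact_force: [-1.0, -0.1, 6.3]
grip_width: 0.0283
clock: 8.15
tcp_pos: [0.5465, -0.034, 0.0597]
orientation: [-3.138, 0.122, -0.0]
contact_force: [-5.7, 0.9, 17.4]
grip_width: 0.0279
clock: 8.4
tcp_pos: [0.5465, -0.0339, 0.0597]
orientation: [-3.137, 0.123, -0.0]
contact_force: [-8.1, 1.4, 27.6]
grip_width: 0.028
```

```bash
python3 -m handwheel '0 0 -4.5 0 0 0 28;0 0 -4.5 0 0 0 28;0 -8 -4.5 0 0 0 28;0 -16 -4.5 0 0 0 28;0 -23 -4.5 0 0 0 28;0 -29 -4.5 0 0 0 28;0 -35 -4.5 0 0 0 28;0 -41 -4.5 0 0 0 28;0 -47 -4.5 0 0 0 28;0 -53 -4.5 0 0 0 28;0 -59 -4.5 0 0 0 28;0 -59 -4.5 0 0 0 28'
python3 - <<'E'
from h import *
f=grab_frame("side"); crop(f,"s5.png",240,430,160,350,4)
state()
E
```

```text
clock: 9.9
tcp_pos: [0.5509, 0.026, 0.0618]
orientation: [-3.139, 0.12, 0.0]
contact_force: [-0.4, 1.2, -0.6]
grip_width: 0.0279
t 9.95 loc [ 7.4 -0.3] z 61.8 F [-0.2 -0.8  0.6] w 28.4
tool axes in ledge frame: x [ 1.     0.001 -0.   ]  y [ 0.001 -1.   ]  z [ 0.     0.001 -1.   ]
```

View pics/s5.png

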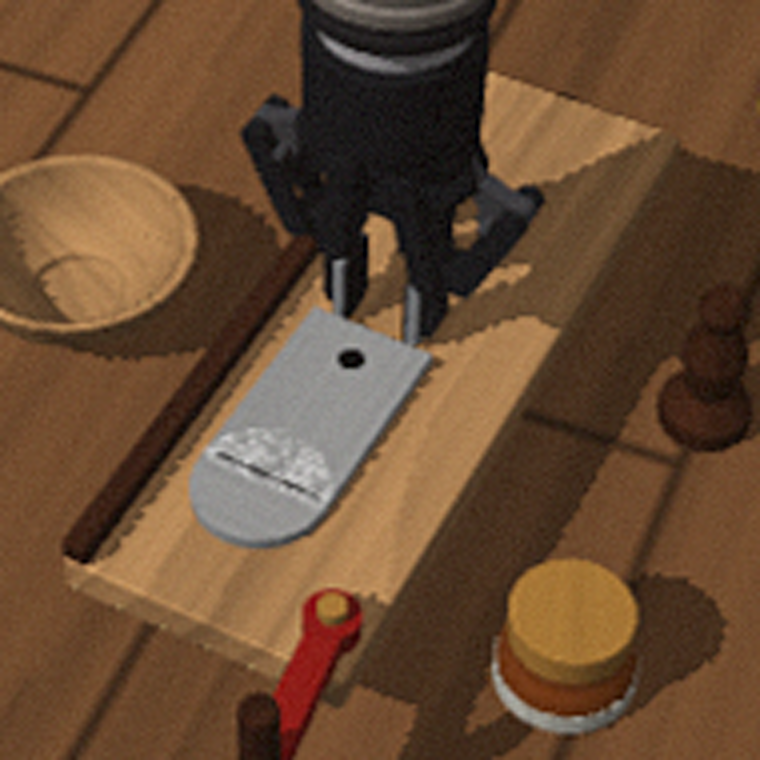

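```bash
python3 -m handwheel '0 -6 0 0 0 0 28;0 -12 0 0 0 0 28;0 -18 0 0 0 0 28;0 -24 0 0 0 0 28;0 -30 0 0 0 0 28;0 -36 0 0 0 0 28;0 -42 0 0 0 0 28;0 -48 0 0 0 0 28;0 -54 0 0 0 0 28;0 -60 0 0 0 0 28;0 -60 0 0 0 0 28'
python3 - <<'E'
from h import *
f=grab_frame("side"); crop(f,"s6.png",240,400,210,360,5)
state()
E
```

```text
clock: 11.32
tcp_pos: [0.5556, 0.086, 0.0618]
orientation: [-3.138, 0.12, -0.0]
contact_force: [-0.3, -0.8, 0.9]
grip_width: 0.0278
t 11.375 loc [ 7.3 60.1] z 61.7 F [ 0.5  0.3 -0.2] w 27.9
tool axes in ledge frame: x [1.    0.001 0.   ]  y [ 0.001 -1.   ]  z [ 0.     0.001 -1.   ]
```

View pics/s6.png

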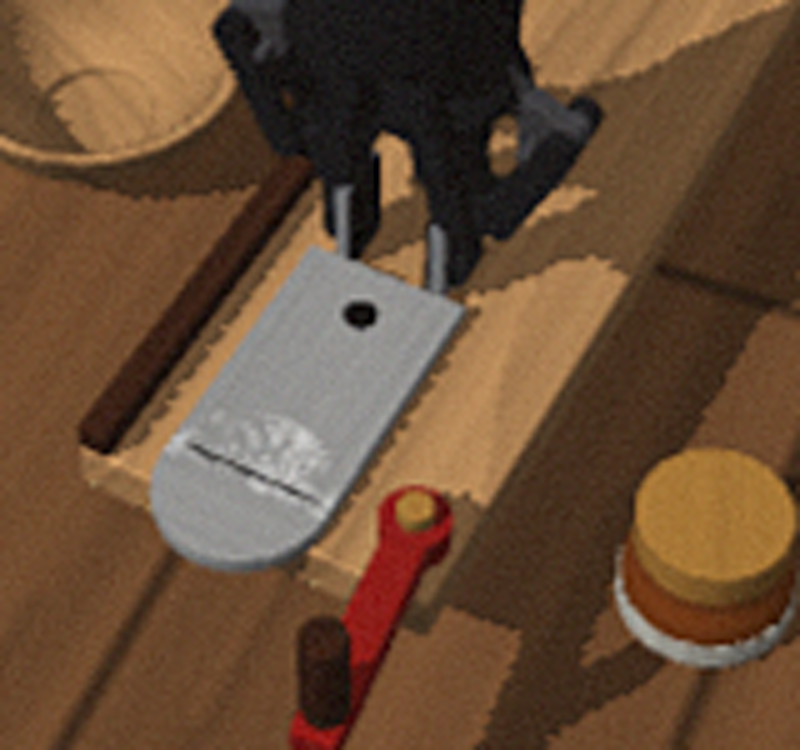

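Run:
```python
from h import *
f=grab_frame("side")
S=lambda u,v,z=.066: ray(f,240+u/5-.4,210+v/5-.4,z)
for p in [(310,247),(465,308),(205,561),(190,553),(222,565)]: print(p,loc(S(*p)).round(1))
print("ledge corner",loc(S(428,628-0,.06)).round(1), "lip corner", loc(S(85,437,.072)).round(1))
for b in (200,205,210):
  q=proj(f,[*wor(7,b),.066]); print(b,(np.array(q)-[239.6,209.6])*5)
```

```text
(310, 247) [37.5 70.3]
(465, 308) [-22.5  69.5]
(205, 561) [  3.4 200.4]
(190, 553) [  9.1 200. ]
(222, 565) [ -2.1 199.2]
ledge corner [-68.6 186. ] lip corner [ 60.  180.4]
200 [195.70736744 555.58317867]
205 [187.63116269 567.24464887]
210 [179.49975295 578.98583119]
```

```bash
python3 -m handwheel '0 -4 0 0 0 0 28;0 -8 0 0 0 0 28;0 -12 0 0 0 0 28;0 -14.5 0 0 0 0 28;0 -14.5 0 0 0 0 28;0 -14.5 0 0 0 0 28;0 -10 0 0 0 0 28;0 5 0 0 0 0 28;0 20 0 0 0 0 28;0 20 -40 0 0 0 28;0 20 -90 0 0 0 28;0 20 -90 0 0 0 28'; python3 -m handwheel '0 50 0 0 0 0 28;0 100 0 0 0 0 28;0 150 -10 0 0 0 28;0 150 -10 0 0 0 28;0 150 -10 0 0 0 28'
python3 - <<'E'
from h import *
f=grab_frame("side"); crop(f,"s7.png",240,400,210,360,5)
f=grab_frame("top"); crop(f,"t7.png",200,420,170,320,3)
state()
E
```

```text
clock: 12.92
tcp_pos: [0.5566, 0.0635, 0.1555]
orientation: [-3.137, 0.125, -0.011]
contact_force: [0.0, 0.4, -0.2]
grip_width: 0.028
clock: 13.55
tcp_pos: [0.5418, -0.085, 0.1611]
orientation: [-3.139, 0.123, 0.002]
contact_force: [-0.6, 1.1, 0.6]
grip_width: 0.028
t 13.65 loc [   7. -110.] z 161.1 F [ 0.7  0.8 -0.1] w 28.1
tool axes in ledge frame: x [ 1.     0.002 -0.001]  y [ 0.002 -1.   ]  z [-0.001  0.001 -1.   ]
```

View pics/s7.png

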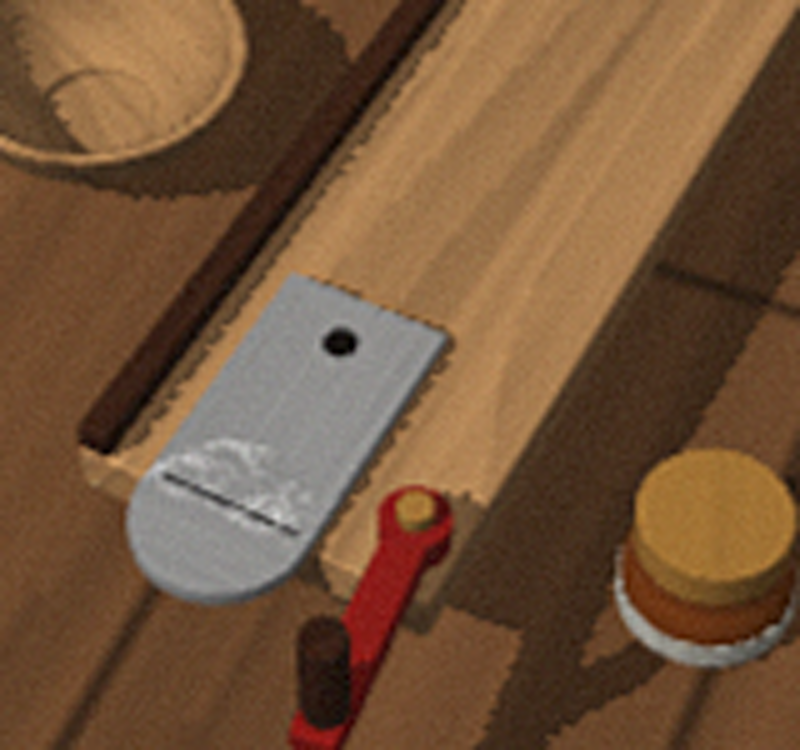

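View pics/t7.png

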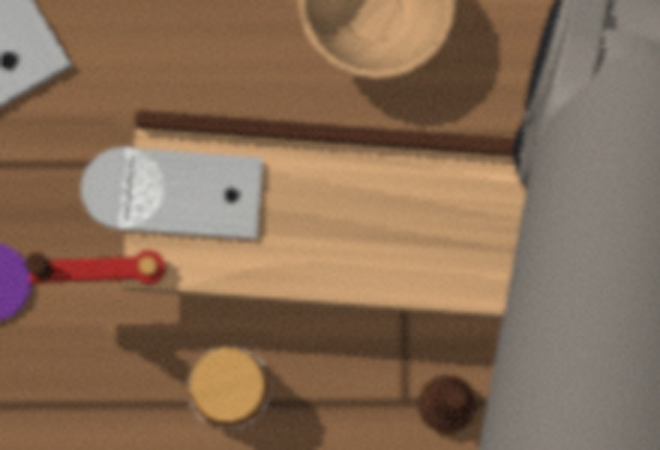

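Run:
```python
from h import *
f=grab_frame("top")
T=lambda u,v,z: ray(f,200+u/3-.33,170+v/3-.33,z)
for n,p in [("nose",T(80,186,.066)),("tail1",T(264,157,.066)),("tail2",T(261,240,.066)),("end a",T(123,288,.06)),("end b",T(135,130,.06)),("pivot",T(148,266,.074)),("post",T(38,265,.112))]: print(n,loc(p).round(1))
```

```text
nose [  5.5 215.4]
tail1 [37.2 83.2]
tail2 [-24.4  80.6]
end a [-66.1 177.8]
end b [ 51.5 180. ]
pivot [-50.6 159.8]
post [-60.5 232.3]
```

The nose overhangs the end by about 35 mm (range 33–37), the blade is straight within about 2°, and the stop is at about 1.7 rad. The hand is clear, so I'm handing in.

Run:
```python
from h import *
print(workorder.hand_in())
```

```text
the job is handed in; nothing more can be done
None
```

I swung the red stop open by its post and pushed the silver blade along the ledge until its nose stuck out about 35 mm. I then moved the hand clear and handed the job in at about 14 s. The hand-in gives no verdict, so the figures below come from my own camera measurements.

- **Stop:** it ended at about 1.7 rad, well past the 1.35 rad needed. The blade had not visibly moved when the stop opened.
- **Blade:** I pushed it at the tail with both fingertips slightly open. Its nose ended 215 mm from the ledge's origin, and the open end is at 178–180 mm, so the overhang is 35–37 mm. It lies about 2° off the ledge's direction and looks flat.
- **Bystanders:** the bowl, wax jar and finial looked unmoved in the last pictures.
- **Hand:** it was about 190 mm behind the blade's tail and about 100 mm above the ledge, with no contact force.

**Force:** while feeling for the ledge top, the fingertips pressed on it with about 28 N, below the 40 N limit.

**Disagreement:** the side and top cameras disagreed by up to about 9 mm on the ledge's near open corner. I put that down to misreading the lower edge of the board in the side picture. The lip corner and tail readings agreed to about 2 mm.

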